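Put the first-aid things back on the vanity turntable

TASK

Put the four first-aid things back on the round turntable, each in its own holder: the amber bottle with the white cap standing upright in the square pocket, the ribbed purple cold pack lying flat in the wide cradle, the steel nail clipper lying along the narrow dark trough, and the round white tin with the green cross lying flat in the round nest. Leave the two look-alikes, the amber dropper bottle and the smooth purple soap case, where they are. Do not knock the glass bottles over.

Things in the scene. Friction and masses are not known exactly. Their poses are not given: they have to be found in the camera images.
- bottle_mid (a point): Belongs on the turntable. Closed amber glass bottle with a plain white screw cap and a pale label, standing on the counter: 72 mm tall, body 38 mm in diameter and straight up to 46 mm, then shoulder and 25 mm cap; about 90 g. The point is on its axis, 36 mm above its underside; z is up.
- pack_mid (a point): Belongs on the turntable. Purple hard plastic cold pack shell with five raised ribs across its top and a white filler plug at one end (+x), lying flat: 84 mm long (x), 56 mm wide (y), 24 mm high (the outer walls 22 mm), corners rounded; about 180 g. The point is its centre, 12 mm above its underside; x runs along its length, z is up.
- clipper_mid (a point): Belongs on the turntable. Stainless steel nail clipper lying flat with its lever folded down on top: 78 mm long (x), 15 mm wide (y), about 16 mm high (sides solid to 12 mm); about 45 g. The point is its centre, 8 mm above its underside; x runs along its length, z is up.
- tin_mid (a point): Belongs on the turntable. Round plaster tin with a white lid bearing a green cross: 50 mm in diameter, 20 mm high, lying flat; about 50 g. The point is its centre, 10 mm above its underside; z is up.
- pocket_seat (a point): Square pocket for the bottle: sand-coloured wall 12 mm high and 2.5 mm thick around a 54 by 54 mm orange-tan floor. Fixed on the tray floor (20 mm above the counter) of the sage-green turntable; point: centre of the holder's floor, z up. The turntable turns when pushed (0.15 N m).
- cradle_seat (a point): Wide cradle for the cold pack: sand-coloured wall 8 mm high and 2.5 mm thick around a 100 (x) by 72 mm (y) lilac floor; each long wall has a 48 mm wide notch at its middle for a finger. Either way round will do. Fixed on the tray floor (20 mm above the counter) of the sage-green turntable; point: centre of the holder's floor, z up. The turntable turns when pushed (0.15 N m).
- trough_seat (a point): Narrow trough for the clipper, across the middle of the 280 mm turntable (rim top 29 mm high): sand-coloured wall 8 mm high and 2.5 mm thick around a 94 (x) by 31 mm (y) dark floor; each long wall has a 46 mm wide notch at its middle for a finger. Either way round will do. Fixed on the tray floor (20 mm above the counter) of the sage-green turntable; point: centre of the holder's floor, z up. The turntable turns when pushed (0.15 N m).
- nest_seat (a point): Round nest for the tin: four curved sand-coloured stops 8 mm high around a 66 mm wide round mint-green floor, with gaps of about 20 mm for fingers towards its own +x, -x, +y and -y; grip along x there (the pocket stands beside it at +y). Fixed on the tray floor (20 mm above the counter) of the sage-green turntable; point: centre of the holder's floor, z up. The turntable turns when pushed (0.15 N m).
- dropper_mid (a point): Look-alike, must stay. Amber glass bottle of the same body (38 mm in diameter, straight to 46 mm) with a brass collar and a black rubber dropper bulb on top, 79 mm tall. The point is on its axis, 36 mm above its underside.
- soapcase_mid (a point): Look-alike, must stay. Purple soap case of the same outline as the cold pack (84 by 56 by 24 mm) but smooth, with a pale lilac oval on its lid and no ribs. The point is its centre, 12 mm above its underside.
Not all that is in view belongs to the job. Leave any pink or yellow look-alike of the part that bears soapcase_mid alone.

How it is judged (in metres and radians):
At the end, for the whole second after the job is handed in: Each of the four lies in its own holder: centre within 13 mm of the holder's, resting on the tray floor (3 mm) and level (0.08 rad), pack and clipper within 0.25 rad of its length, released, at rest. Dropper bottle and soap case upright within 15 mm of their starts (horizontal distance between bottle_mid and pocket_seat below 0.013 m and z of bottle_mid in the frame of pocket_seat between 0.032 and 0.039 m and angle between each of bottle_mid, pack_mid, clipper_mid, tin_mid's own z axis and vertical below 0.08 rad and linear speed of each of bottle, pack, clipper, tin below 0.02 m/s and horizontal distance between pack_mid and cradle_seat below 0.013 m and z of pack_mid in the frame of cradle_seat between 0.008 and 0.015 m and angle between the x axis of pack_mid and the x axis of cradle_seat, either way round below 0.25 rad and horizontal distance between clipper_mid and trough_seat below 0.013 m and z of clipper_mid in the frame of trough_seat between 0.004 and 0.011 m and angle between the x axis of clipper_mid and the x axis of trough_seat, either way round below 0.25 rad and horizontal distance between tin_mid and nest_seat below 0.013 m and z of tin_mid in the frame of nest_seat between 0.006 and 0.013 m and distance of each of dropper_mid, soapcase_mid from where it was at the start of the episode below 0.015 m and angle between each of dropper_mid, soapcase_mid's own z axis and vertical below 0.1 rad); the robot touches nothing.
It fails at once if the amber dropper bottle is pushed 15 mm or more, lifted away or knocked over (distance of dropper_mid from where it was at the start of the episode above 0.015 m or angle between dropper_mid's own z axis and vertical above 0.4 rad).
It fails at once if the purple soap case is pushed 15 mm or more, lifted away or knocked over (distance of soapcase_mid from where it was at the start of the episode above 0.015 m or angle between soapcase_mid's own z axis and vertical above 0.4 rad).
It fails at once if the amber glass bottle with the white cap is tipped over (angle between bottle_mid's own z axis and vertical above 0.8 rad).
It also fails if it takes over 96 s, if anything falls off the work surface, if the arm or the gripper's body presses on something with over 40 N, if the wrist force passes 120 N, or if a joint passes its speed limit or range.

ROBOT

A 6-joint arm with a two-finger parallel gripper is mounted at the origin on the work surface. World frame = base frame: x ahead of the robot, y to its left, z up, the work surface at z = 0. Lengths are in mm, angles in rad, forces in N, time in s.
With the tool pointing down it reaches from about 250 to 725 mm from the base axis. Payload 4 kg.
Tool frame: the origin (TCP) lies between the finger pads; the fingertips stand 25 mm ahead of it and the grasp point (between the pads) lies 6 mm ahead of it (robot.tip_reach is the z of the fingertips in the tool frame, in mm); z points along the fingers, y is the line along which they close (so a half turn about z gives the same grasp; the last joint's range is limited). The gripper opens to 85 mm and grips with 20 to 120 N. Pads are 22 mm wide; open, the fingers measure 114 mm over their backs; the gripper's body (76 mm by 85 mm) begins 54 mm behind the grasp point. The pads swing forward as they close: fully open they stand 13 mm farther back than shut.
Start: joints at [-1.152, 0.241, 0.005, 1.335, 0, 1.571], TCP at [203.33, -456.789, 218.106] pointing down, gripper open.
Joint ranges: [-2.72, 2.72], [-1.05, 1.87], [-1.09, 1.28], [-1.99, 2.15], [-1.42, 1.44], [-3.14, 3.14]. Speed limits (rad/s): [2.79, 2.79, 3.14, 3.14, 3.14, 3.14].

INTERFACE

Orientations are given as a rotation vector (axis times angle).
In Python, from rig import robot, eyes gives the robot as it stands. The module is installed in compiled form; this text tells all that it offers.
- The arm moves only by the tool step_arm, never from a script. Its argument "plan" is a list of rows, each a list of 7 numbers: the shift along the tool's x, y, z each as a share of 200 mm, from -1 to 1, then the turn, a rotation vector about the tool's x, y, z each as a share of pi rad, from -1 to 1, then the gripper's target within -1 to 1 (fully open at 1, half-way at 0, shut at -1). A call has 1 to 12 rows; each row shifts and turns the commanded pose from where the row before left it, along the tool's axes as they then stand; what a row does not reach is not made up. A row lasts 1/8 s, in which the tool goes at most 62.5 mm and 10.7 degrees, less where a joint would pass 70% of its speed; a pose out of reach is approached as far as the arm can. A call with a number of a shift or a turn outside -1 to 1 is refused whole. A call with a gripper value outside its range is refused whole. The fingers move at their own pace and stop on an object; the grip force is fixed at half the most. Time passes only in rows, so rows that do not move let the fingers close. It gives the time, the measured TCP pose, the force, the opening and the grip force at its end, in the units of the state.
- robot.state(): the state, without advancing time (a new reading comes with each control period).
- eyes.camera(name): name is "scene" or "top"; returns the picture (420x560x3 uint8, blue, green, red); there is no depth.
- eyes.camera_model(name): a dict with "fovy" (degrees; the focal length in pixels is half the picture's height over the tangent of half this angle, whatever the lens; pixels are square), "cx", "cy" (the principal point, pixels), "dist" ([k1, k2, p1, p2, k3] as OpenCV has them; the pictures are not rectified), "rvec" (rotation vector, rad) and "tvec" (3), from world to camera coordinates, as OpenCV has them. Camera axes: x right, y down, z forward; pixel columns grow to the right and rows downward; lengths in mm; the calibration is good to about 2 mm. A picture is of the moment at which its call begins. camera_model takes no time and is no camera call.
- robot.finish_job(): hands the job in; it is judged then, once.
The state is a dict: "t": time; "joints": joint angles; "qvel": joint speeds; "effort": joint torques, N m; "eef_pos": TCP position; "orientation": TCP orientation; "contact_force": force on the tool from outside, world axes, zero at the start; "ft_torque": the same for the moment, N m; "opening": opening from 0.0 (shut) to 1.0 (fully open); "gripper_force": force on a finger pad.
Only numpy, scipy, OpenCV 4.12 (cv2) and the standard library are available. Lean on these libraries where they do the work, as an engineer would, in place of code of your own. Each camera call takes 0.05 s, during which the arm holds its last target. There are 200 camera calls.

## Working session

There is one attempt and no reset: what is moved stays moved. The work goes in short steps, Python scripts to look and compute and a tool call to move; the robot and the scene stay as the last step left them, time stands still between calls to the robot, and variables do not carry over. Pictures are saved under pics/ and viewed, at most 14 in all, crops included, and the job is handed in when it is done.

Besides the shell and the picture viewer there is one more tool, called after "Request:" as name(argument=value, ...) on one line, values as JSON. step_arm: Moves the arm, as the interface text tells. Its arguments: {"type":"object","properties":{"plan":{"type":"array","items":{"type":"array","items":{"type":"number","minimum":-1,"maximum":1}}}},"required":["plan"]}

```bash
mkdir -p pics; cat > h.py <<'E'
import numpy as np,cv2
from rig import robot,eyes
def K(n):
    m=eyes.camera_model(n); f=210/np.tan(np.radians(m['fovy'])/2)
    return np.array([[f,0,m['cx']],[0,f,m['cy']],[0,0,1.]]),np.array(m['dist'],float),np.array(m['rvec'],float),np.array(m['tvec'],float)
def w(n,u,v,z):
    k,d,r,t=K(n); p=cv2.undistortPoints(np.array([[[u,v]]],float),k,d)[0,0]
    R=cv2.Rodrigues(r)[0]; c=-R.T@t; q=R.T@np.array([p[0],p[1],1]); return c+q*(z-c[2])/q[2]
def px(n,P):
    k,d,r,t=K(n); return cv2.projectPoints(np.array(P,float).reshape(-1,1,3),r,t,k,d)[0][:,0]
E
python3 - <<'E'
from h import *
for n in('top','scene'):
    cv2.imwrite(f'pics/{n}0.png',cv2.resize(eyes.camera(n),(800,600),interpolation=cv2.INTER_CUBIC))
    k,d,r,t=K(n);print(n,-cv2.Rodrigues(r)[0].T@t,k[0,0])
print(robot.state())
E
```

```text
top [ 445.26472414    9.70732339 1392.61264338] 453.0443244145279
scene [1255.60830561  -39.74355442 1042.95094955] 458.6014877198229
{'t': 0.1, 'joints': array([-1.15199415e+00,  2.41314457e-01,  3.86921963e-03,  1.33519102e+00,
       -2.36001612e-05,  1.57080515e+00]), 'qvel': array([-0.00166133, -0.00168801,  0.00488678, -0.00200051,  0.00188489,
       -0.00105578]), 'effort': array([-3.11975118e-04, -3.73138547e+01,  2.53009665e+01,  1.08446355e-02,
       -5.18372212e-05, -1.25397953e-06]), 'eef_pos': array([ 203.09006708, -456.2604897 ,  217.31749088]), 'orientation': array([-3.07121359e+00, -6.52669137e-01,  6.36699986e-04]), 'contact_force': array([-0.66699351, -0.23460014,  0.09464264]), 'ft_torque': array([ 0.01154738, -0.01386178, -0.00165766]), 'gripper_force': 0.0, 'opening': 1.0067141046507968}
```

View pics/top0.png

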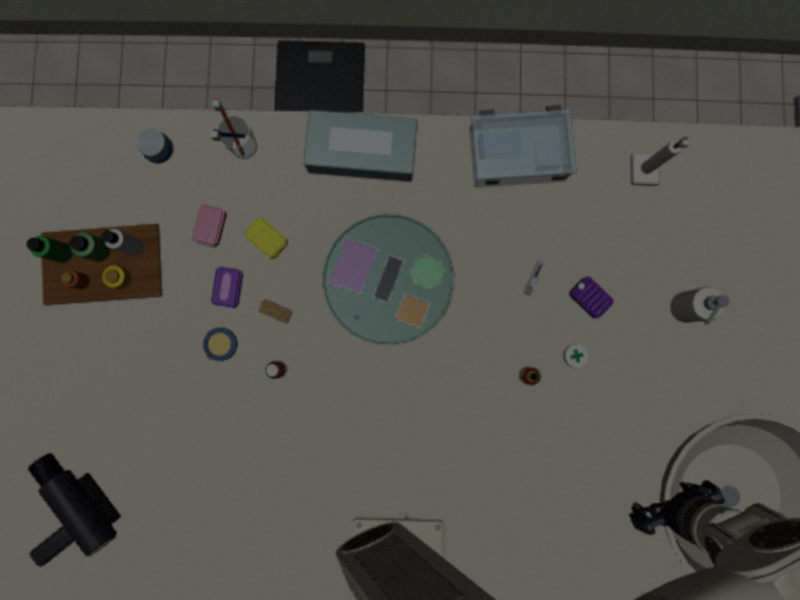

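View pics/scene0.png

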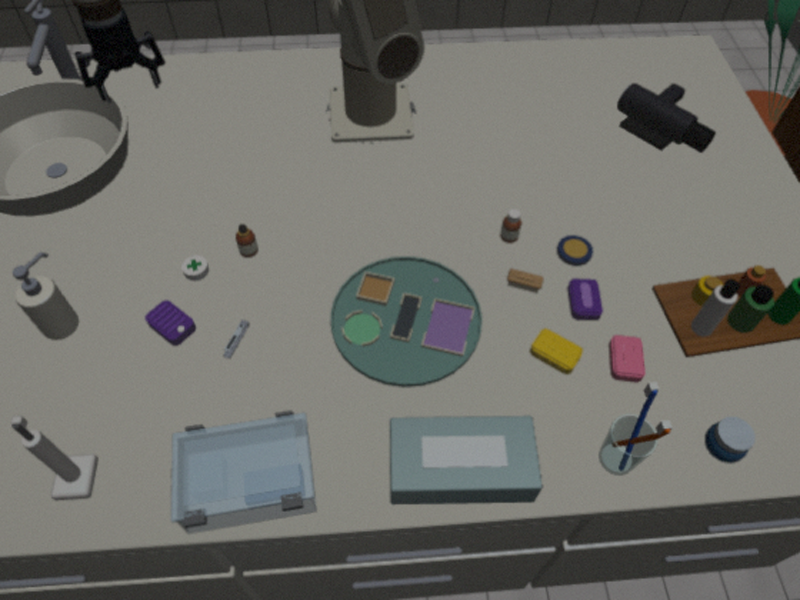

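Candidates (top picture, 800 px wide):
- **Bottle:** white cap at (275,370), against the dropper at (531,376). I choose (275,370).
- **Pack:** ribbed at (592,297), against the smooth soap case at (227,287) and the pink (209,225) and yellow (266,238) ones. I choose (592,297).
- **Clipper:** (535,277), against the wooden piece at (275,311).
- **Tin:** green cross at (577,356), against the blue/yellow round at (220,344).

I'll check these in close crops.

```bash
python3 - <<'E'
from h import *
im=eyes.camera('top'); im=np.clip(im.astype(float)*1.8,0,255).astype(np.uint8)
def crop(x,y,w_,h_,s,f): 
    c=cv2.resize(im[y:y+h_,x:x+w_],None,fx=s,fy=s,interpolation=cv2.INTER_CUBIC); cv2.imwrite(f,c); return c
crop(224,146,98,98,6,'pics/tt.png')
a=crop(360,178,75,98,6,'pics/a.png'); b=crop(165,178,55,98,6,'pics/b.png')
cv2.imwrite('pics/ab.png',np.hstack([b,a]))
E
```

```text
(no output)
```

View pics/tt.png

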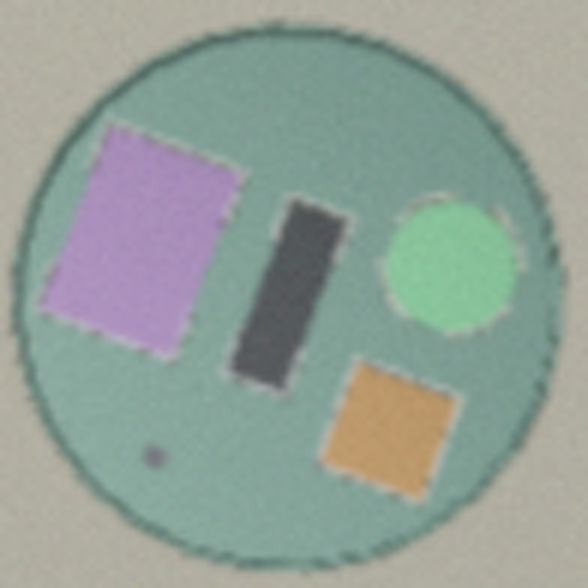

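View pics/ab.png

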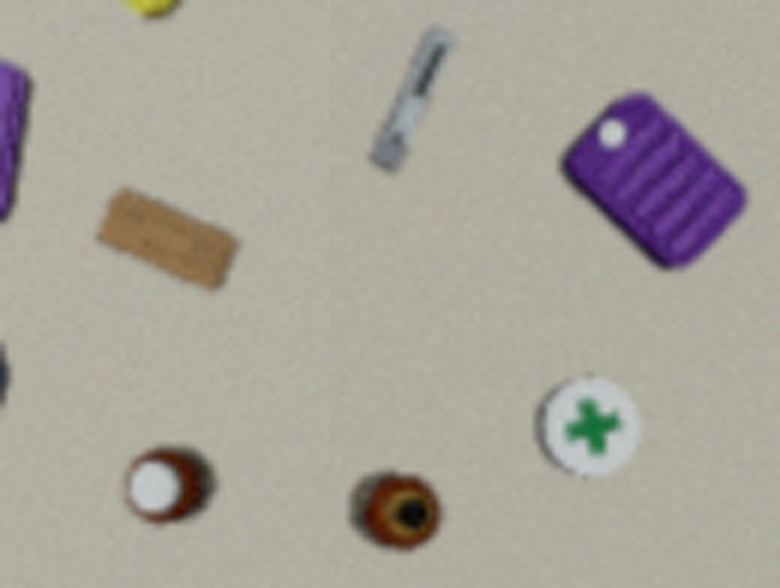

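Crops confirm the choices. Bottle cap is at crop (155,487), tin (592,425), clipper from (440,32) to (386,165), ribbed pack about (657,181). On the turntable: nest (452,266), pocket, trough and cradle corners all readable.

```bash
python3 - <<'E'
from h import *
tt=lambda X,Y:(224+(X+.5)/6-.5,146+(Y+.5)/6-.5)
a=lambda X,Y:((360+(X-330+.5)/6-.5) if X>=330 else 165+(X+.5)/6-.5,178+(Y+.5)/6-.5)
W=lambda p,z:w('top',*p,z)[:2]
def rect(c):
    p=np.array([W(tt(*q),20) for q in c]); m=p.mean(0); s=[np.linalg.norm(p[i]-p[(i+1)%4]) for i in range(4)]
    d1=(p[0]-p[3]+p[1]-p[2]); return m.round(1),'long dir deg',np.degrees(np.arctan2(d1[1],d1[0])).round(1),np.round(s)
print('cradle',*rect([(112,124),(240,170),(174,353),(45,308)]))
print('trough',*rect([(292,202),(348,216),(285,386),(232,372)]))
print('pocket',*rect([(360,362),(459,398),(424,496),(322,461)]))
print('nest',W(tt(452,266),20))
print('centre',W(tt(290,296),29))
im=eyes.camera('top')
def seg(mask,z,n):
    c=max(cv2.findContours(mask.astype(np.uint8),0,2)[0],key=cv2.contourArea)
    p=np.array([W(q[0].astype(float),z) for q in c],np.float32); print(n,cv2.minAreaRect(p))
sub=np.zeros(im.shape[:2],bool); sub[185:230,395:435]=1
h=cv2.cvtColor(im,cv2.COLOR_BGR2HSV)
seg(sub&(h[...,1]>90),20,'pack')
e=[W(a(440,32),12),W(a(386,165),12)];v=e[0]-e[1];print('clip',(e[0]+e[1])/2,np.linalg.norm(v),np.degrees(np.arctan2(v[1],v[0])))
print('tin',W(a(592,425),20)); print('bottle',W(a(155,487),72)); print('dropper',W(a(412,514),79))
print('soap',W((227/1.4286,287/1.4286),24))
E
```

```text
cradle [630.2 109.2] long dir deg -18.0 [ 70.  99.  70. 100.]
trough [603.8  33.9] long dir deg -18.2 [29. 93. 28. 92.]
pocket [536.3 -19.5] long dir deg -18.9 [53. 53. 54. 54.]
nest [620.18628315 -48.38731032]
centre [601.66286255  33.36765725]
pack ((574.82470703125, -400.31500244140625), (79.54146575927734, 57.11256408691406), 45.93663024902344)
clip [ 614.75929219 -277.9211008 ] 74.34891418783812 -21.3368073507782
tin [ 450.20785419 -368.84375433]
bottle [404.12671965 264.38242555]
dropper [ 405.06575155 -265.71532199]
soap [575.11666659 376.77468668]
```

```bash
cat >> h.py <<'E'
from scipy.spatial.transform import Rotation as Ro
def go(x,y,z,phi):
    s=robot.state(); R=Ro.from_rotvec(s['orientation']).as_matrix(); p=s['eef_pos']
    f=np.degrees(np.arctan2(R[1,1],R[0,1])); d=(phi-f+180)%360-180
    c,n=np.cos(np.radians(phi)),np.sin(np.radians(phi)); D=np.array([x,y,z])-p
    print('t',round(s['t'],2),'at',p.round(1),'phi',round(f,1),'tilt',R[:2,2].round(4),'| rz share',round(-d/180,4),'then x,y,z share',(np.array([-n*D[0]+c*D[1],c*D[0]+n*D[1],-D[2]])/200).round(4),'j',s['joints'].round(2))
E
python3 -c "
from h import *
print(robot.tip_reach)
go(450.2,-368.8,110,-18)"
```

```text
25.0
t 0.2 at [ 203.2 -456.4  217.6] phi -66.0 tilt [-0.0005  0.0011] | rz share -0.2667 then x,y,z share [0.7985 1.0393 0.5378] j [-1.15  0.24  0.    1.34 -0.    1.57]
```

Request:
step_arm(plan=[[0, 0, 0, 0, 0, -0.0533, 1], [0, 0, 0, 0, 0, -0.0533, 1], [0, 0, 0, 0, 0, -0.0533, 1], [0, 0, 0, 0, 0, -0.0533, 1], [0, 0, 0, 0, 0, -0.0535, 1], [0.133, 0.173, 0.09, 0, 0, 0, 1], [0.133, 0.173, 0.09, 0, 0, 0, 1], [0.133, 0.173, 0.09, 0, 0, 0, 1], [0.133, 0.173, 0.09, 0, 0, 0, 1], [0.133, 0.173, 0.09, 0, 0, 0, 1], [0.133, 0.173, 0.09, 0, 0, 0, 1], [0, 0, 0, 0, 0, 0, 1]])

```text
t: 1.7
eef_pos: [451.6, -366.9, 107.7]
orientation: [-2.535, -1.85, 0.001]
contact_force: [-0.8, -0.9, 0.1]
opening: 0.996
gripper_force: 0.0
```

```bash
python3 -c "
from h import *
go(450.2,-368.8,31,-18)"
```

```text
t 1.7 at [ 451.6 -366.9  107.7] phi -17.7 tilt [-0.0025  0.0026] | rz share 0.0014 then x,y,z share [-0.0112 -0.0036  0.3836] j [-0.68  0.47  0.04  1.15  0.    1.2 ]
```

Request:
step_arm(plan=[[-0.006, -0.002, 0.13, 0, 0, 0, 1], [-0.005, -0.002, 0.13, 0, 0, 0, 1], [0, 0, 0.12, 0, 0, 0, 1], [0, 0, 0, 0, 0, 0, 1], [0, 0, 0, 0, 0, 0, -1], [0, 0, 0, 0, 0, 0, -1], [0, 0, 0, 0, 0, 0, -1], [0, 0, 0, 0, 0, 0, -1], [0, 0, 0, 0, 0, 0, -1], [0, 0, 0, 0, 0, 0, -1]])

```text
t: 2.95
eef_pos: [448.7, -370.9, 34.1]
orientation: [-2.541, -1.847, -0.0]
contact_force: [-0.2, 0.2, 0.5]
opening: 0.002
gripper_force: 0.0
```

```bash
python3 -c "
from h import *
print(robot.state()['opening'],robot.state()['gripper_force'])
go(620.2,-48.4,75,-18)"
```

```text
0.002162241175334678 0.0
t 2.95 at [ 448.7 -370.9   34.1] phi -18.0 tilt [-0.  0.] | rz share 0.0 then x,y,z share [ 1.7988  0.3173 -0.2045] j [-0.69  0.54 -0.05  0.98  0.    1.19]
```

Request:
step_arm(plan=[[0, 0, -0.2, 0, 0, 0, -1], [0, 0, -0.2, 0, 0, 0, 1], [-0.3, 0, 0, 0, 0, 0, 1], [-0.3, 0, 0, 0, 0, 0, 1], [0, 0, 0, 0, 0, 0, 1], [0, 0, 0, 0, 0, 0, 1]])

```text
t: 3.7
eef_pos: [411.1, -484.8, 113.5]
orientation: [-2.541, -1.845, -0.001]
contact_force: [0.4, 0.3, 0.2]
opening: 0.999
gripper_force: 0.0
```

```bash
python3 - <<'E'
from h import *
im=eyes.camera('top'); im=np.clip(im.astype(float)*1.8,0,255).astype(np.uint8)
cv2.imwrite('pics/t2.png',cv2.resize(im[178:308,340:460],None,fx=4.6,fy=4.6,interpolation=cv2.INTER_CUBIC))
go(450,-369,31,-18)
E
```

```text
t 3.75 at [ 411.6 -484.1  113.7] phi -18.0 tilt [-0.0006  0.0013] | rz share 0.0002 then x,y,z share [0.6068 0.0049 0.4133] j [-0.87  0.57  0.22  1.23  0.    1.02]
```

View pics/t2.png

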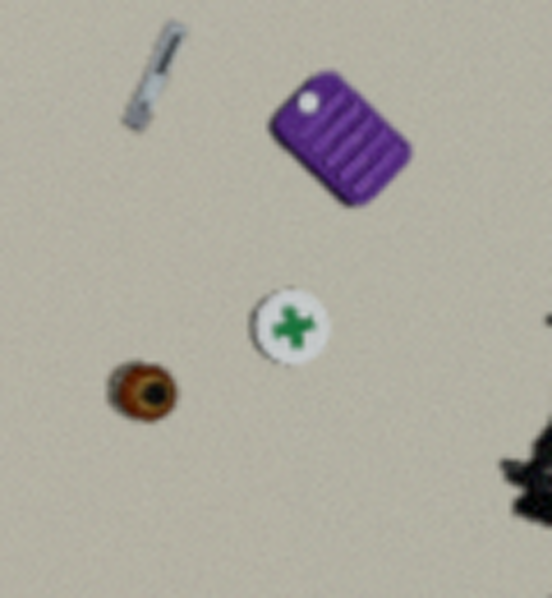

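The tin is unmoved at crop (292,326), so the fingers missed it. I'll cross-check with the scene camera and the gripper projection.

```bash
python3 - <<'E'
from h import *
s=robot.state();p=s['eef_pos']
print(px('top',[p,p+[0,0,-25],[450,-369,20]]),px('scene',[p,p+[0,0,-25],[450,-369,20]]))
f=1/1.42857
print('tin scene',w('scene',195*f,266*f,20),'bottle',w('scene',514*f,216*f,72),'tt nest',w('scene',362*f,328*f,20))
for n,b in(('top',(400,180,560,300)),('scene',(30,80,230,230))):
    im=eyes.camera(n)[b[1]:b[3],b[0]:b[2]]; print(b)
    cv2.imwrite(f'pics/g_{n}.png',cv2.resize(np.clip(im*1.8,0,255).astype(np.uint8),None,fx=4,fy=4,interpolation=cv2.INTER_CUBIC))
E
```

```text
[[452.68477651 263.19349665]
 [449.37502216 262.88780327]
 [403.30070571 248.48663088]] [[ 85.09540123 155.82402888]
 [ 88.15591235 161.89688764]
 [135.60397914 186.04263621]]
tin scene [ 450.73892216 -366.44022877   20.        ] bottle [410.77338258 265.30981226  72.        ] tt nest [616.86428772 -46.784041    20.        ]
(400, 180, 560, 300)
(30, 80, 230, 230)
```

View pics/g_scene.png

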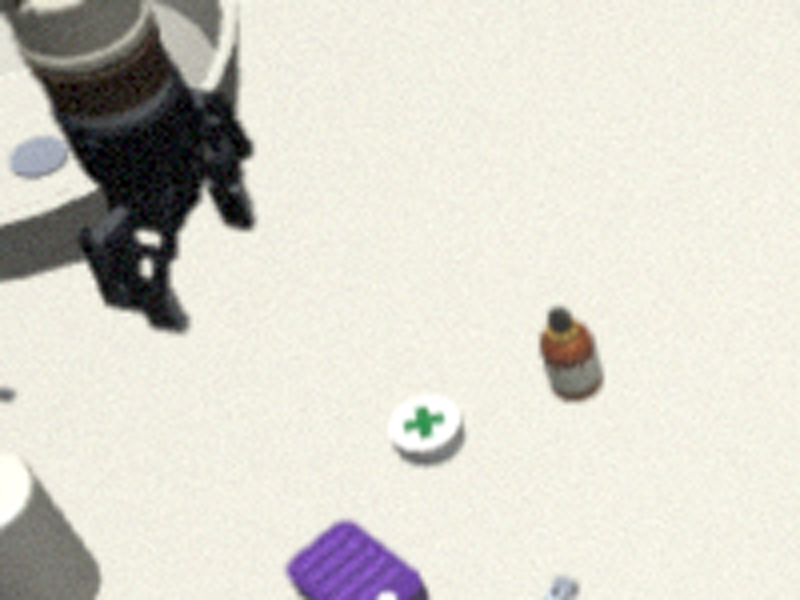

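View pics/g_top.png

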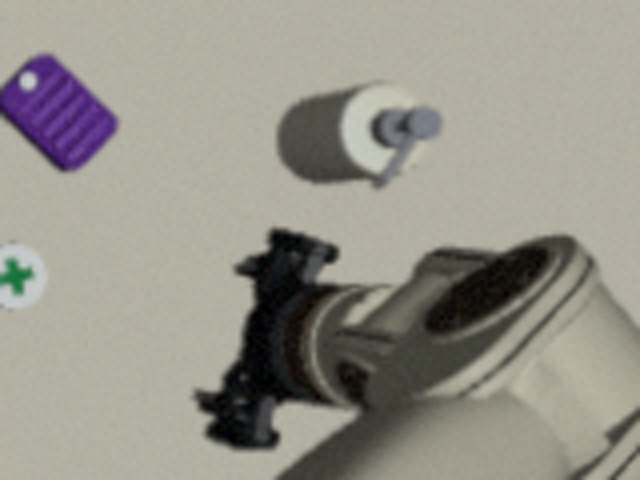

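Request:
step_arm(plan=[[0.3, 0, 0.1, 0, 0, 0, -1], [0, 0, 0.25, 0, 0, 0, -1], [0, 0, 0, 0, 0, 0, -1], [0, 0, 0.04, 0, 0, 0, -1], [0, 0, 0, 0, 0, 0, -1], [0, 0, 0, 0, 0, 0, -1]])

```text
t: 4.6
eef_pos: [430.4, -429.9, 37.7]
orientation: [2.54, 1.844, 0.001]
contact_force: [-0.5, -0.2, 0.3]
opening: -0.0
gripper_force: 0.0
```

```bash
python3 - <<'E'
from h import *
k=[]
from scipy.optimize import least_squares
obs={'scene':(30+207/4,80+273/4),'top':(400+222/4,180+333/4)}
r=least_squares(lambda P:np.concatenate([px(n,P)[0]-o for n,o in obs.items()]),[411,-484,100.]);print('open tips earlier',r.x,r.fun)
s=robot.state();p=s['eef_pos'];print(p,px('top',p+[0,0,-25]),px('scene',p+[0,0,-25]))
A=[]
for n,b in(('top',(385,220,485,295)),('scene',(60,110,160,185))):
    im=eyes.camera(n)[b[1]:b[3],b[0]:b[2]]; A.append(cv2.resize(np.clip(im*1.8,0,255).astype(np.uint8),None,fx=4,fy=4,interpolation=cv2.INTER_CUBIC))
cv2.imwrite('pics/g2.png',np.hstack(A))
E
```

```text
open tips earlier [ 412.55937479 -481.37728343  144.46730781] [ 0.42892659  0.03566991  0.46222894 -0.04844703]
[ 430.41618529 -429.87686705   37.74696735] [[422.44095312 255.40226023]] [[115.24634557 183.33088632]]
```

View pics/g2.png

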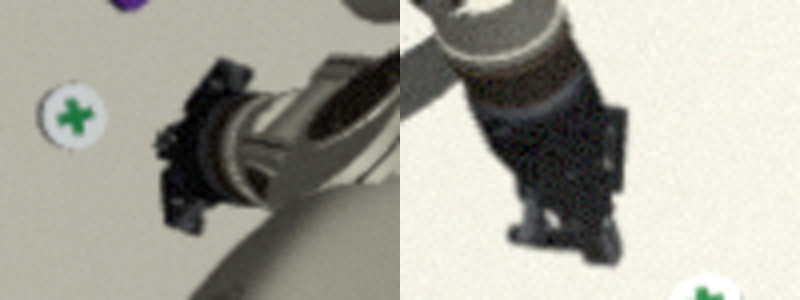

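Request:
step_arm(plan=[[0, 0, 0.05, 0, 0, 0, -1], [0, 0, 0.05, 0, 0, 0, -1], [0, 0, 0, 0, 0, 0, -1], [0, 0, 0, 0, 0, 0, -1]])

```text
t: 5.2
eef_pos: [429.8, -428.6, 16.0]
orientation: [-2.541, -1.846, 0.0]
contact_force: [-0.6, -0.4, 0.6]
opening: 0.002
gripper_force: 0.0
```

Request:
step_arm(plan=[[0, 0, 0.025, 0, 0, 0, -1], [0, 0, 0.025, 0, 0, 0, -1], [0, 0, 0, 0, 0, 0, -1], [0, 0, 0, 0, 0, 0, -1]])

```text
t: 5.7
eef_pos: [429.9, -428.7, 6.3]
orientation: [-2.542, -1.847, 0.0]
contact_force: [0.2, 0.5, 0.1]
opening: -0.002
gripper_force: 0.0
```

Request:
step_arm(plan=[[0, 0, 0.02, 0, 0, 0, -1], [0, 0, 0, 0, 0, 0, -1], [0, 0, 0, 0, 0, 0, -1]])

```text
t: 6.08
eef_pos: [429.9, -428.7, 2.3]
orientation: [-2.542, -1.847, 0.0]
contact_force: [0.3, -0.4, 0.5]
opening: -0.0
gripper_force: 0.0
```

Request:
step_arm(plan=[[0, 0, 0.02, 0, 0, 0, -1], [0, 0, 0, 0, 0, 0, -1], [0, 0, 0, 0, 0, 0, -1]])

```text
t: 6.45
eef_pos: [429.9, -428.7, -1.7]
orientation: [-2.541, -1.847, 0.0]
contact_force: [0.4, -0.1, 0.1]
opening: 0.001
gripper_force: 0.0
```

Request:
step_arm(plan=[[0, 0, 0.015, 0, 0, 0, -1], [0, 0, 0, 0, 0, 0, -1], [0, 0, 0, 0, 0, 0, -1]])

```text
t: 6.82
eef_pos: [429.9, -428.7, -4.7]
orientation: [-2.542, -1.847, 0.0]
contact_force: [-0.0, -0.5, 1.3]
opening: 0.001
gripper_force: 0.0
```

Request:
step_arm(plan=[[0, 0, 0.01, 0, 0, 0, -1], [0, 0, 0, 0, 0, 0, -1], [0, 0, 0, 0, 0, 0, -1]])

```text
t: 7.2
eef_pos: [429.9, -428.7, -6.7]
orientation: [-2.542, -1.847, 0.0]
contact_force: [0.5, 0.0, -0.4]
opening: 0.003
gripper_force: 0.0
```

Request:
step_arm(plan=[[0, 0, 0.01, 0, 0, 0, -1], [0, 0, 0, 0, 0, 0, -1], [0, 0, 0, 0, 0, 0, -1]])

```text
t: 7.58
eef_pos: [429.9, -428.7, -8.7]
orientation: [-2.541, -1.847, 0.0]
contact_force: [0.4, 0.4, -0.3]
opening: -0.001
gripper_force: 0.0
```

Request:
step_arm(plan=[[0, 0, 0.01, 0, 0, 0, -1], [0, 0, 0, 0, 0, 0, -1]])

```text
t: 7.82
eef_pos: [429.8, -428.6, -10.9]
orientation: [-2.541, -1.846, 0.0]
contact_force: [0.3, 0.7, -0.3]
opening: -0.002
gripper_force: 0.0
```

Request:
step_arm(plan=[[0, 0, 0.01, 0, 0, 0, -1], [0, 0, 0, 0, 0, 0, -1]])

```text
t: 8.07
eef_pos: [429.7, -428.6, -12.9]
orientation: [-2.541, -1.846, 0.0]
contact_force: [-0.1, -0.1, 0.2]
opening: -0.004
gripper_force: 0.0
```

```bash
python3 - <<'E'
from h import *
p=robot.state()['eef_pos'];print(p,px('top',p+[0,0,-25]),px('scene',p+[0,0,-25]),px('scene',[p[0],p[1],0]),px('top',[p[0],p[1],0]))
A=[]
for n,b in(('top',(385,220,485,295)),('scene',(70,130,170,205))):
    im=eyes.camera(n)[b[1]:b[3],b[0]:b[2]]; A.append(cv2.resize(np.clip(im*2.5,0,255).astype(np.uint8),None,fx=4,fy=4,interpolation=cv2.INTER_CUBIC))
cv2.imwrite('pics/g3.png',np.hstack(A))
E
```

```text
[ 429.74713614 -428.61426503  -12.87344015] [[416.9795619  255.31084608]] [[120.56878631 193.71800448]] [[116.97429698 185.85065877]] [[420.72320975 255.53462592]]
```

View pics/g3.png

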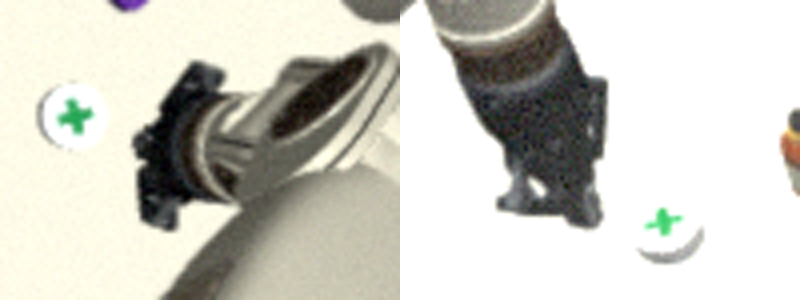

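The shut tips appear at scene crop (590,225) and top crop (138,148), both within a few mm of the counter. I'll continue the guarded touch.

Request:
step_arm(plan=[[0, 0, 0.01, 0, 0, 0, -1], [0, 0, 0, 0, 0, 0, -1]])

```text
t: 8.43
eef_pos: [430.0, -428.9, -13.1]
orientation: [2.541, 1.846, 0.0]
contact_force: [-2.3, 1.3, 7.9]
opening: 0.001
gripper_force: 4.1
```

Request:
step_arm(plan=[[0, 0, 0.01, 0, 0, 0, -1], [0, 0, 0, 0, 0, 0, -1]])

```text
t: 8.68
eef_pos: [430.1, -428.9, -13.1]
orientation: [2.54, 1.846, 0.0]
contact_force: [-4.7, 5.3, 18.7]
opening: -0.003
gripper_force: 9.4
```

Contact at reported z = -13.1, with shut tips on the counter. So the reported z reads about 38 mm low, and I'll use z_rep = z_true − 38.

Request:
step_arm(plan=[[0, 0, -0.2, 0, 0, 0, 1], [0, 0, -0.15, 0, 0, 0, 1], [0, 0, 0, 0, 0, 0, 1], [0, 0, 0, 0, 0, 0, 1]])

```text
t: 9.18
eef_pos: [429.6, -428.4, 52.8]
orientation: [-2.541, -1.846, 0.0]
contact_force: [0.3, 0.6, -0.4]
opening: 0.849
gripper_force: 0.0
```

```bash
python3 -c "
from h import *
go(450.4,-368.2,-8,-18)"
```

```text
t 9.18 at [ 429.6 -428.4   52.8] phi -18.0 tilt [-0.0005  0.0005] | rz share 0.0 then x,y,z share [0.3183 0.0061 0.3041] j [-0.78  0.56  0.04  1.05 -0.    1.1 ]
```

Request:
step_arm(plan=[[0.16, 0.003, 0, 0, 0, 0, 1], [0.158, 0.003, 0, 0, 0, 0, 1], [0, 0, 0.1, 0, 0, 0, 1], [0, 0, 0.1, 0, 0, 0, 1], [0, 0, 0.104, 0, 0, 0, 1], [0, 0, 0, 0, 0, 0, 1], [0, 0, 0, 0, 0, 0, -1], [0, 0, 0, 0, 0, 0, -1], [0, 0, 0, 0, 0, 0, -1], [0, 0, 0, 0, 0, 0, -1], [0, 0, 0, 0, 0, 0, -1]])

```text
t: 10.55
eef_pos: [451.6, -369.4, -6.1]
orientation: [2.539, 1.845, 0.001]
contact_force: [-0.4, 0.4, 6.6]
opening: 0.554
gripper_force: 62.1
```

```bash
python3 -c "
from h import *
print(robot.state()['opening'],robot.state()['gripper_force'])
go(620.2,-48.4,50,-18)"
```

```text
0.5544157767170353 62.10153428837657
t 10.55 at [ 451.6 -369.4   -6.1] phi -18.0 tilt [ 0.0021 -0.0018] | rz share -0.0 then x,y,z share [ 1.7871  0.3058 -0.2803] j [-0.69  0.59 -0.09  0.89 -0.    1.2 ]
```

Request:
step_arm(plan=[[0, 0, -0.14, 0, 0, 0, -1], [0, 0, -0.14, 0, 0, 0, -1], [0.223, 0.038, 0, 0, 0, 0, -1], [0.223, 0.038, 0, 0, 0, 0, -1], [0.223, 0.038, 0, 0, 0, 0, -1], [0.223, 0.038, 0, 0, 0, 0, -1], [0.223, 0.038, 0, 0, 0, 0, -1], [0.223, 0.038, 0, 0, 0, 0, -1], [0.223, 0.038, 0, 0, 0, 0, -1], [0.223, 0.038, 0, 0, 0, 0, -1], [0, 0, 0, 0, 0, 0, -1], [0, 0, 0, 0, 0, 0, -1]])

```text
t: 12.05
eef_pos: [618.1, -48.1, 48.0]
orientation: [-2.541, -1.847, 0.002]
contact_force: [-1.0, 0.4, -0.2]
opening: 0.56
gripper_force: 61.8
```

```bash
python3 - <<'E'
from h import *
s=robot.state();print(s['opening'],s['gripper_force'])
go(620.2,-48.4,15,-18)
b=(224,146,322,244);im=eyes.camera('top')[146:244,224:322];A=[cv2.resize(np.clip(im*1.8,0,255).astype(np.uint8),None,fx=4,fy=4,interpolation=cv2.INTER_CUBIC)]
im=eyes.camera('scene')[150:248,210:308];A+=[cv2.resize(np.clip(im*1.8,0,255).astype(np.uint8),None,fx=4,fy=4,interpolation=cv2.INTER_CUBIC)]
cv2.imwrite('pics/n.png',np.hstack(A))
p=s['eef_pos'];print(px('top',[p[0],p[1],57]),px('scene',[p[0],p[1],57]))
E
```

```text
0.559881392542622 61.799307614564896
t 12.05 at [618.1 -48.1  48. ] phi -18.0 tilt [-0.0014 -0.0003] | rz share 0.0001 then x,y,z share [0.0018 0.0106 0.1652] j [-0.08  0.59  0.08  1.06 -0.    1.81]
[[299.36582028 189.0566581 ]] [[252.39016827 222.36638133]]
```

View pics/n.png

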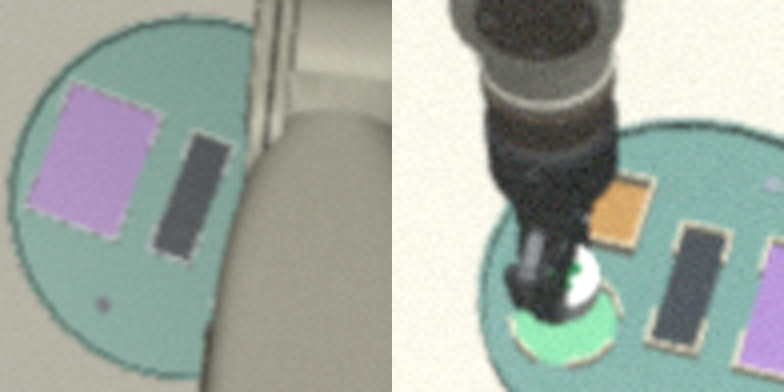

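Request:
step_arm(plan=[[0.002, 0.005, 0.08, 0, 0, 0, -1], [0, 0.005, 0.06, 0, 0, 0, -1], [0, 0, 0.025, 0, 0, 0, -1], [0, 0, 0, 0, 0, 0, -1], [0, 0, 0, 0, 0, 0, -1]])

```text
t: 12.78
eef_pos: [620.8, -48.4, 15.5]
orientation: [2.542, 1.847, -0.0]
contact_force: [0.4, -0.1, -0.7]
opening: 0.553
gripper_force: 61.7
```

Request:
step_arm(plan=[[0, 0, 0, 0, 0, 0, 0.5], [0, 0, 0, 0, 0, 0, 0.5], [0, 0, 0, 0, 0, 0, 0.5], [0, 0, -0.05, 0, 0, 0, 0.5], [0, 0, -0.2, 0, 0, 0, 0.6], [0, 0, -0.25, 0, 0, 0, 1], [0, 0, 0, 0, 0, 0, 1], [0, 0, 0, 0, 0, 0, 1]])

```text
t: 13.78
eef_pos: [620.8, -48.3, 116.0]
orientation: [2.541, 1.846, 0.001]
contact_force: [0.4, -0.1, -0.5]
opening: 1.001
gripper_force: 0.0
```

```bash
python3 -c "
from h import *
go(404.3,264.5,100,33)"
```

```text
t 13.78 at [620.8 -48.3 116. ] phi -18.0 tilt [ 0.0008 -0.    ] | rz share -0.2833 then x,y,z share [ 1.9012 -0.056   0.0802] j [-0.08  0.54  0.18  1.21  0.    1.81]
```

Request:
step_arm(plan=[[0, 0, 0, 0, 0, -0.0567, 1], [0, 0, 0, 0, 0, -0.0567, 1], [0, 0, 0, 0, 0, -0.0567, 1], [0, 0, 0, 0, 0, -0.0567, 1], [0, 0, 0, 0, 0, -0.0567, 1]])

```text
t: 14.4
eef_pos: [619.3, -48.2, 113.4]
orientation: [-1.488, -2.762, 0.003]
contact_force: [0.5, 0.5, 0.4]
opening: 1.0
gripper_force: 0.0
```

Request:
step_arm(plan=[[0.238, -0.007, 0.01, 0, 0, 0, 1], [0.238, -0.007, 0.01, 0, 0, 0, 1], [0.238, -0.007, 0.01, 0, 0, 0, 1], [0.238, -0.007, 0.01, 0, 0, 0, 1], [0.238, -0.007, 0.01, 0, 0, 0, 1], [0.238, -0.007, 0.01, 0, 0, 0, 1], [0.238, -0.007, 0.01, 0, 0, 0, 1], [0.238, -0.007, 0.01, 0, 0, 0, 1], [0, 0, 0, 0, 0, 0, 1], [0, 0, 0, 0, 0, 0, 1]])

```text
t: 15.65
eef_pos: [403.2, 264.2, 98.6]
orientation: [-1.497, -2.761, 0.004]
contact_force: [-0.4, -0.4, -0.1]
opening: 0.995
gripper_force: 0.0
```

```bash
python3 - <<'E'
from h import *
go(404.3,264.5,2,33)
A=[]
for n,b in(('top',(224,146,322,244)),('top',(160,225,258,323)),('scene',(310,100,408,198)),('scene',(210,170,308,268))):
    im=eyes.camera(n)[b[1]:b[3],b[0]:b[2]]; A.append(cv2.resize(np.clip(im*1.8,0,255).astype(np.uint8),(300,300) if A and 0 else (300,300),interpolation=cv2.INTER_CUBIC))
cv2.imwrite('pics/b1.png',np.vstack([np.hstack(A[:2]),np.hstack(A[2:])]))
im=eyes.camera('top');h=cv2.cvtColor(im,cv2.COLOR_BGR2HSV)[152:220,270:320]
E
```

```text
t 15.65 at [403.2 264.2  98.6] phi 33.1 tilt [-0.0017 -0.0017] | rz share 0.0003 then x,y,z share [-0.0019  0.0056  0.4828] j [ 0.58  0.3  -0.25  1.03 -0.    1.57]
```

View pics/b1.png

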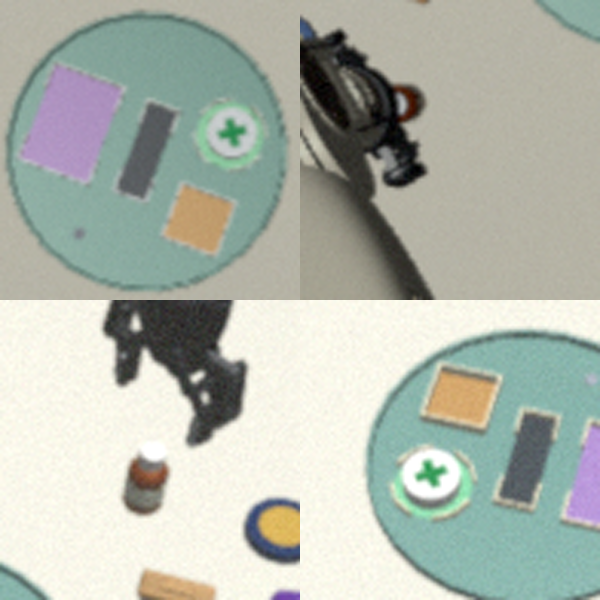

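Tin sits centred in the nest (crop 230,132) and the turntable hasn't turned. The open fingers straddle the bottle, so I'll descend and grip.

Request:
step_arm(plan=[[0, 0.004, 0.12, 0, 0, 0, 1], [0, 0, 0.12, 0, 0, 0, 1], [0, 0, 0.12, 0, 0, 0, 1], [0, 0, 0.12, 0, 0, 0, 1], [0, 0, 0, 0, 0, 0, 1], [0, 0, 0, 0, 0, 0, -1], [0, 0, 0, 0, 0, 0, -1], [0, 0, 0, 0, 0, 0, -1], [0, 0, 0, 0, 0, 0, -1], [0, 0, 0, 0, 0, 0, -1], [0, 0, 0, 0, 0, 0, -1]])

```text
t: 17.27
eef_pos: [405.5, 265.9, 4.8]
orientation: [1.498, 2.76, 0.003]
contact_force: [-0.7, -1.5, 5.6]
opening: 0.427
gripper_force: 59.9
```

```bash
python3 -c "
from h import *
print(robot.state()['opening'],robot.state()['gripper_force'])
go(536.3,-19.5,100,-18)"
```

```text
0.42669473303370986 59.87851652960671
t 17.27 at [405.5 265.9   4.8] phi 33.0 tilt [0.0023 0.0012] | rz share 0.2835 then x,y,z share [-1.1548  1.063  -0.4758] j [ 0.58  0.42 -0.36  0.79 -0.    1.57]
```

Request:
step_arm(plan=[[0, 0, -0.1, 0, 0, 0, -1], [0, 0, -0.1, 0, 0, 0.057, -1], [0, 0, -0.1, 0, 0, 0.057, -1], [0, 0, -0.1, 0, 0, 0.057, -1], [0, 0, -0.076, 0, 0, 0.057, -1], [0, 0, 0, 0, 0, 0.0555, -1], [0, 0, 0, 0, 0, 0, -1]])

```text
t: 18.15
eef_pos: [404.4, 265.3, 99.0]
orientation: [-2.54, -1.849, -0.001]
contact_force: [0.4, -0.2, -0.3]
opening: 0.427
gripper_force: 60.0
```

Request:
step_arm(plan=[[-0.165, 0.152, 0, 0, 0, 0, -1], [-0.165, 0.152, 0, 0, 0, 0, -1], [-0.165, 0.152, 0, 0, 0, 0, -1], [-0.165, 0.152, 0, 0, 0, 0, -1], [-0.165, 0.152, 0, 0, 0, 0, -1], [-0.165, 0.152, 0, 0, 0, 0, -1], [-0.165, 0.152, 0, 0, 0, 0, -1], [0, 0, 0, 0, 0, 0, -1], [0, 0, 0, 0, 0, 0, -1], [0, 0, 0, 0, 0, 0, -1]])

```text
t: 19.4
eef_pos: [534.8, -19.2, 98.5]
orientation: [-2.539, -1.849, 0.001]
contact_force: [0.2, -0.1, -1.2]
opening: 0.431
gripper_force: 60.2
```

```bash
python3 -c "
from h import *
print(robot.state()['opening'],robot.state()['gripper_force'])
go(536.3,-19.5,26,-18)"
```

```text
0.43125055590693373 60.23060246041496
t 19.4 at [534.8 -19.2  98.5] phi -17.9 tilt [-0.001   0.0003] | rz share 0.0007 then x,y,z share [0.0008 0.0077 0.3625] j [-0.04  0.39 -0.11  1.07  0.    1.85]
```

Request:
step_arm(plan=[[0, 0.003, 0.12, 0, 0, 0, -1], [0, 0, 0.12, 0, 0, 0, -1], [0, 0, 0.08, 0, 0, 0, -1], [0, 0, 0.03, 0, 0, 0, -1], [0, 0, 0.011, 0, 0, 0, -1], [0, 0, 0, 0, 0, 0, -1], [0, 0, 0, 0, 0, 0, -1]])

```text
t: 20.27
eef_pos: [536.7, -20.4, 27.3]
orientation: [2.541, 1.846, 0.002]
contact_force: [-0.4, -0.2, -1.3]
opening: 0.427
gripper_force: 60.3
```

Request:
step_arm(plan=[[0, 0, 0.01, 0, 0, 0, -1], [0, 0, 0, 0, 0, 0, -1], [0, 0, 0, 0, 0, 0, -1]])

```text
t: 20.65
eef_pos: [536.5, -20.4, 24.9]
orientation: [2.541, 1.846, 0.001]
contact_force: [0.6, -0.8, -0.1]
opening: 0.429
gripper_force: 60.5
```

Request:
step_arm(plan=[[0, 0, 0, 0, 0, 0, 0.3], [0, 0, 0, 0, 0, 0, 0.3], [0, 0, 0, 0, 0, 0, 0.3], [0, 0, 0, 0, 0, 0, 0.3], [0, 0, -0.15, 0, 0, 0, 0.3], [0, 0, -0.25, 0, 0, 0, 0.3], [0, 0, -0.2, 0, 0, 0, 0.3], [0, 0, 0, 0, 0, 0, 0], [0, 0, 0, 0, 0, 0, 0]])

```text
t: 21.78
eef_pos: [535.6, -20.3, 144.1]
orientation: [-2.541, -1.846, 0.001]
contact_force: [-0.3, 1.2, 0.3]
opening: 0.502
gripper_force: 0.0
```

```bash
python3 -c "
from h import *
go(614.8,-277.9,60,69)"
```

```text
t 21.77 at [535.6 -20.3 144.1] phi -18.0 tilt [-0.0006  0.    ] | rz share -0.4833 then x,y,z share [-0.831  -1.0605  0.4206] j [-0.04  0.35 -0.04  1.18  0.    1.85]
```

Request:
step_arm(plan=[[0, 0, 0, 0, 0, -0.0537, 0], [0, 0, 0, 0, 0, -0.0537, 0], [0, 0, 0, 0, 0, -0.0537, 0], [0, 0, 0, 0, 0, -0.0537, 0], [0, 0, 0, 0, 0, -0.0537, 0], [0, 0, 0, 0, 0, -0.0537, 0], [0, 0, 0, 0, 0, -0.0537, 0], [0, 0, 0, 0, 0, -0.0537, 0], [0, 0, 0, 0, 0, -0.0537, 0]])

```text
t: 22.9
eef_pos: [534.6, -20.3, 142.4]
orientation: [-0.563, -3.086, 0.001]
contact_force: [-0.1, -0.6, 0.2]
opening: 0.502
gripper_force: 0.0
```

Request:
step_arm(plan=[[-0.1385, -0.1768, 0, 0, 0, 0, 0], [-0.1385, -0.1768, 0.05, 0, 0, 0, 0], [-0.1385, -0.1768, 0.08, 0, 0, 0, 0], [-0.1385, -0.1768, 0.1, 0, 0, 0, 0], [-0.1385, -0.1768, 0.1, 0, 0, 0, 0], [-0.1385, -0.1768, 0.09, 0, 0, 0, 0], [0, 0, 0, 0, 0, 0, 0], [0, 0, 0, 0, 0, 0, 0], [0, 0, 0, 0, 0, 0, 0]])

```text
t: 24.02
eef_pos: [615.1, -276.6, 60.8]
orientation: [-0.57, -3.089, -0.0]
contact_force: [0.6, -0.4, -0.7]
opening: 0.497
gripper_force: 0.0
```

```bash
python3 - <<'E'
from h import *
go(614.8,-277.9,-11,69)
A=[]
for n,b in(('top',(224,146,322,244)),('top',(330,150,428,248)),('scene',(120,180,218,278)),('scene',(210,170,308,268))):
    im=eyes.camera(n)[b[1]:b[3],b[0]:b[2]]; A.append(cv2.resize(np.clip(im*1.8,0,255).astype(np.uint8),(300,300),interpolation=cv2.INTER_CUBIC))
cv2.imwrite('pics/c1.png',np.vstack([np.hstack(A[:2]),np.hstack(A[2:])]))
p=robot.state()['eef_pos'];print(px('scene',[[p[0],p[1],0],[614.8,-277.9,0]]))
E
```

```text
t 24.02 at [ 615.1 -276.6   60.8] phi 69.1 tilt [-0.0002  0.0004] | rz share 0.0004 then x,y,z share [-0.0008 -0.0064  0.3591] j [-0.42  0.68  0.28  1.17  0.   -0.06]
[[166.2817888  238.5495975 ]
 [166.00658451 238.3010398 ]]
```

View pics/c1.png

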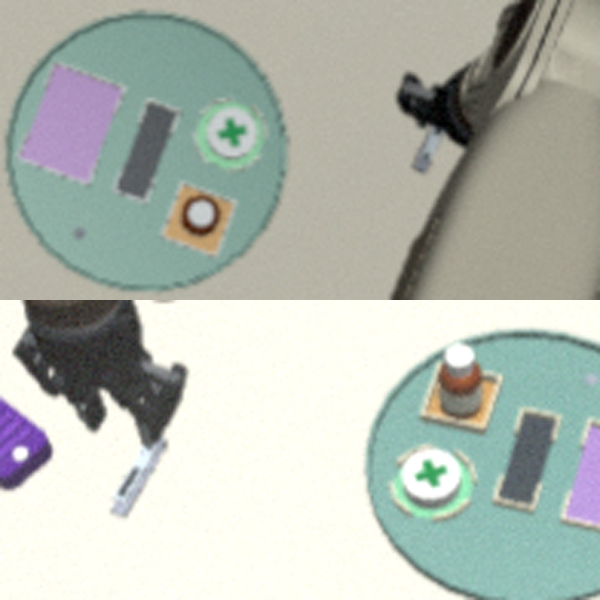

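Request:
step_arm(plan=[[0, -0.006, 0.12, 0, 0, 0, 0], [0, 0, 0.12, 0, 0, 0, 0], [0, 0, 0.07, 0, 0, 0, 0], [0, 0, 0.035, 0, 0, 0, 0], [0, 0, 0, 0, 0, 0, 0], [0, 0, 0, 0, 0, 0, 0]])

```text
t: 24.98
eef_pos: [615.5, -279.4, -7.4]
orientation: [0.572, 3.087, -0.001]
contact_force: [0.5, -0.9, 0.2]
opening: 0.501
gripper_force: 0.0
```

Request:
step_arm(plan=[[0, 0, 0, 0, 0, 0, -1], [0, 0, 0, 0, 0, 0, -1], [0, 0, 0, 0, 0, 0, -1], [0, 0, 0, 0, 0, 0, -1], [0, 0, 0, 0, 0, 0, -1]])

```text
t: 25.6
eef_pos: [615.4, -279.4, -7.4]
orientation: [0.572, 3.087, -0.001]
contact_force: [-0.5, 0.1, 5.9]
opening: 0.151
gripper_force: 59.3
```

```bash
python3 -c "
from h import *
go(603.5,33.9,50,72.2)"
```

```text
t 25.6 at [ 615.4 -279.4   -7.4] phi 69.0 tilt [ 0.0017 -0.0008] | rz share -0.0178 then x,y,z share [ 0.5357  1.4735 -0.287 ] j [-0.43  0.74  0.21  1.03 -0.   -0.06]
```

Request:
step_arm(plan=[[0, 0, -0.15, 0, 0, 0, -1], [0, 0, -0.15, 0, 0, -0.0178, -1], [0.0765, 0.2105, 0, 0, 0, 0, -1], [0.0765, 0.2105, 0, 0, 0, 0, -1], [0.0765, 0.2105, 0, 0, 0, 0, -1], [0.0765, 0.2105, 0, 0, 0, 0, -1], [0.0765, 0.2105, 0, 0, 0, 0, -1], [0.0765, 0.2105, 0, 0, 0, 0, -1], [0.0765, 0.2105, 0, 0, 0, 0, -1], [0, 0, 0, 0, 0, 0, -1], [0, 0, 0, 0, 0, 0, -1], [0, 0, 0, 0, 0, 0, -1]])

```text
t: 27.1
eef_pos: [602.7, 33.0, 51.2]
orientation: [-0.489, -3.103, 0.001]
contact_force: [0.1, 0.2, -0.7]
opening: 0.152
gripper_force: 58.6
```

```bash
python3 - <<'E'
from h import *
print(robot.state()['opening'])
go(603.5,33.9,14,72.2)
A=[]
for n,b in(('top',(224,146,322,244)),('scene',(230,170,328,268))):
    im=eyes.camera(n)[b[1]:b[3],b[0]:b[2]]; A.append(cv2.resize(np.clip(im*1.8,0,255).astype(np.uint8),(400,400),interpolation=cv2.INTER_CUBIC))
cv2.imwrite('pics/c2.png',np.hstack(A))
E
```

```text
0.15176505658680134
t 27.1 at [602.7  33.   51.2] phi 72.1 tilt [-0.0006 -0.0003] | rz share -0.0005 then x,y,z share [-0.0023  0.0053  0.1862] j [ 0.05  0.56  0.03  1.05 -0.    0.37]
```

View pics/c2.png

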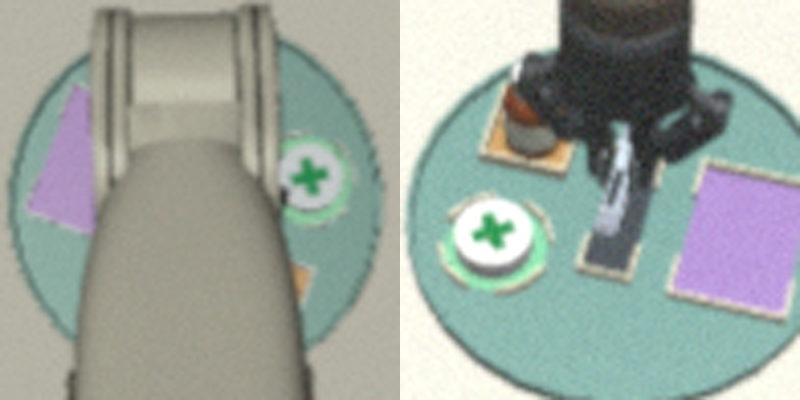

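Clipper hangs aligned above the trough at scene crop (610,190). Lowering.

Request:
step_arm(plan=[[0, 0.002, 0.1, 0, 0, 0, -1], [0, 0, 0.06, 0, 0, 0, -1], [0, 0, 0.025, 0, 0, 0, -1], [0, 0, 0, 0, 0, 0, -1], [0, 0, 0, 0, 0, 0, -1]])

```text
t: 27.82
eef_pos: [603.5, 34.6, 15.1]
orientation: [0.486, 3.103, 0.0]
contact_force: [0.0, -0.3, -0.5]
opening: 0.145
gripper_force: 58.6
```

Request:
step_arm(plan=[[0, 0, 0.01, 0, 0, 0, -1], [0, 0, 0, 0, 0, 0, -1], [0, 0, 0, 0, 0, 0, -1]])

```text
t: 28.2
eef_pos: [603.0, 34.7, 12.7]
orientation: [0.486, 3.104, 0.0]
contact_force: [-0.1, 1.0, -0.1]
opening: 0.149
gripper_force: 58.6
```

Request:
step_arm(plan=[[0, 0, 0, 0, 0, 0, -0.3], [0, 0, 0, 0, 0, 0, -0.3], [0, 0, 0, 0, 0, 0, -0.3], [0, 0, -0.05, 0, 0, 0, -0.3], [0, 0, -0.2, 0, 0, 0, 0], [0, 0, -0.2, 0, 0, 0, 1], [0, 0, -0.1, 0, 0, 0, 1], [0, 0, 0, 0, 0, 0, 1]])

```text
t: 29.2
eef_pos: [604.8, 34.7, 125.5]
orientation: [0.485, 3.098, 0.002]
contact_force: [-0.2, -0.4, -0.3]
opening: 1.003
gripper_force: 0.0
```

```bash
python3 -c "
from h import *
go(574.8,-400.3,60,136)"
```

```text
t 29.2 at [604.8  34.7 125.5] phi 72.2 tilt [0.0056 0.0003] | rz share -0.3544 then x,y,z share [ 1.6688 -1.4029  0.3274] j [ 0.06  0.5   0.13  1.2  -0.    0.37]
```

Request:
step_arm(plan=[[0, 0, 0, 0, 0, -0.0506, 1], [0, 0, 0, 0, 0, -0.0506, 1], [0, 0, 0, 0, 0, -0.0506, 1], [0, 0, 0, 0, 0, -0.0506, 1], [0, 0, 0, 0, 0, -0.0506, 1], [0, 0, 0, 0, 0, -0.0506, 1], [0, 0, 0, 0, 0, -0.0506, 1]])

```text
t: 30.08
eef_pos: [602.0, 34.5, 121.0]
orientation: [1.233, -2.887, -0.001]
contact_force: [0.0, 0.0, -0.0]
opening: 1.0
gripper_force: 0.0
```

Request:
step_arm(plan=[[0.1864, -0.1562, 0, 0, 0, 0, 1], [0.1864, -0.1562, 0, 0, 0, 0, 1], [0.1864, -0.1562, 0, 0, 0, 0, 1], [0.1864, -0.1562, 0, 0, 0, 0, 1], [0.1864, -0.1562, 0, 0, 0, 0, 1], [0.1864, -0.1562, 0.07, 0, 0, 0, 1], [0.1864, -0.1562, 0.07, 0, 0, 0, 1], [0.1864, -0.1562, 0.07, 0, 0, 0, 1], [0.1864, -0.1562, 0.07, 0, 0, 0, 1], [0, 0, 0, 0, 0, 0, 1], [0, 0, 0, 0, 0, 0, 1], [0, 0, 0, 0, 0, 0, 1]])

```text
t: 31.58
eef_pos: [572.3, -400.6, 66.7]
orientation: [-1.229, 2.891, 0.0]
contact_force: [-0.1, 0.8, -1.2]
opening: 1.002
gripper_force: 0.0
```

```bash
python3 - <<'E'
from h import *
go(574,-402,-10,136)
W=lambda p,z:w('scene',*p,z)[:2]
# clipper check in top: bright steel in trough; holders unchanged?
im=eyes.camera('top');h=cv2.cvtColor(im,cv2.COLOR_BGR2HSV)
def cen(m,b,z):
    q=np.zeros(m.shape,np.uint8);q[b[1]:b[3],b[0]:b[2]]=m[b[1]:b[3],b[0]:b[2]]
    c=max(cv2.findContours(q,0,2)[0],key=cv2.contourArea);c=cv2.convexHull(c)
    p=np.array([w('top',*r[0].astype(float),z)[:2] for r in c],np.float32);print(cv2.minAreaRect(p))
cen((h[...,0]>130)&(h[...,0]<155)&(h[...,1]>40),(224,146,275,215),20)      # cradle lilac
cen((h[...,0]>8)&(h[...,0]<22)&(h[...,1]>90),(270,190,312,240),20)  # pocket
b=im[170:220,255:290].mean(2).astype(int);print(b[8:44:2,6:28:1])
E
```

```text
t 31.57 at [ 572.3 -400.6   66.7] phi 136.1 tilt [-0.      0.0003] | rz share 0.0003 then x,y,z share [-0.001  -0.011   0.3835] j [-0.61  0.73  0.38  1.23  0.   -1.41]
((628.9378662109375, 110.54290008544922), (69.62586975097656, 97.5134048461914), 71.14784240722656)
((535.6632690429688, -18.590919494628906), (49.54126739501953, 50.20308303833008), 71.39522552490234)
[[95 99 93 80 83 85 85 85 85 85 92 99 98 93 88 85 84 82 83 84 84 84]
 [98 98 88 85 86 84 85 84 84 88 82 64 57 61 69 72 79 92 93 88 85 83]
 [92 85 83 85 86 85 84 85 88 93 79 54 55 59 55 50 49 54 62 68 75 79]
 [87 85 86 86 86 87 84 86 88 77 57 57 74 88 88 84 70 54 49 60 82 91]
 [86 86 85 87 87 85 85 84 74 62 57 70 67 44 68 82 66 51 55 82 95 86]
 [86 87 86 86 83 86 87 82 67 57 71 73 51 56 72 64 52 53 72 88 91 85]
 [86 87 86 86 87 87 81 69 56 62 75 64 45 66 71 53 52 56 66 76 86 82]
 [86 86 86 86 86 86 72 56 57 77 72 43 65 77 60 52 53 68 82 84 85 84]
 [88 87 88 86 86 77 62 56 72 81 76 72 72 64 52 53 63 77 85 84 85 84]
 [87 87 87 86 82 67 53 64 84 94 95 91 70 53 49 63 78 85 83 84 86 84]
 [88 87 86 84 70 57 58 78 95 96 96 80 55 51 56 71 84 86 84 85 86 84]
 [88 87 86 73 58 54 74 86 86 89 89 69 52 55 69 83 86 85 86 84 86 85]
 [88 94 88 66 55 60 74 73 63 69 72 53 53 63 78 85 85 87 86 86 87 84]
 [95 86 67 54 56 64 71 74 71 69 61 55 72 86 88 86 86 84 86 85 86 87]
 [95 81 56 54 50 53 54 58 67 65 54 59 72 80 87 87 86 86 84 86 88 96]
 [95 93 78 63 57 56 55 51 51 54 64 84 92 86 85 86 87 86 85 87 95 97]
 [88 86 82 85 90 94 94 88 79 67 84 96 88 85 87 85 86 87 86 88 89 86]
 [88 87 87 86 85 89 87 88 89 88 84 85 86 87 85 87 85 87 88 96 98 87]]
```

Request:
step_arm(plan=[[0, -0.008, 0.12, 0, 0, 0, 1], [0, 0, 0.12, 0, 0, 0, 1], [0, 0, 0.1, 0, 0, 0, 1], [0, 0, 0.04, 0, 0, 0, 1], [0, 0, 0, 0, 0, 0, 1], [0, 0, 0, 0, 0, 0, 1]])

```text
t: 32.38
eef_pos: [573.9, -403.4, -8.0]
orientation: [-1.227, 2.891, -0.003]
contact_force: [1.0, -0.9, -0.0]
opening: 1.004
gripper_force: 0.0
```

Request:
step_arm(plan=[[0, 0, 0, 0, 0, 0, -1], [0, 0, 0, 0, 0, 0, -1], [0, 0, 0, 0, 0, 0, -1], [0, 0, 0, 0, 0, 0, -1], [0, 0, 0, 0, 0, 0, -1]])

```text
t: 33.0
eef_pos: [573.7, -403.8, -8.1]
orientation: [-1.226, 2.891, -0.003]
contact_force: [0.2, 0.3, 5.5]
opening: 0.638
gripper_force: 65.8
```

```bash
python3 -c "
from h import *
go(629.6,109.8,70,71.5)"
```

```text
t 33.0 at [ 573.7 -403.8   -8.1] phi 135.9 tilt [ 0.002  -0.0014] | rz share 0.358 then x,y,z share [ 0.55    2.5239 -0.3906] j [-0.61  0.79  0.3   1.08  0.   -1.42]
```

Request:
step_arm(plan=[[0, 0, -0.1, 0, 0, 0, -1], [0, 0, -0.1, 0, 0, 0.051, -1], [0, 0, -0.1, 0, 0, 0.051, -1], [0, 0, -0.09, 0, 0, 0.051, -1], [0, 0, 0, 0, 0, 0.051, -1], [0, 0, 0, 0, 0, 0.051, -1], [0, 0, 0, 0, 0, 0.051, -1], [0, 0, 0, 0, 0, 0.052, -1], [0, 0, 0, 0, 0, 0, -1]])

```text
t: 34.12
eef_pos: [572.3, -402.7, 67.4]
orientation: [-0.502, -3.099, -0.001]
contact_force: [-0.3, -0.3, -1.0]
opening: 0.637
gripper_force: 65.0
```

Request:
step_arm(plan=[[0.05, 0.2294, 0, 0, 0, 0, -1], [0.05, 0.2294, 0, 0, 0, 0, -1], [0.05, 0.2294, 0, 0, 0, 0, -1], [0.05, 0.2294, 0, 0, 0, 0, -1], [0.05, 0.2294, 0, 0, 0, 0, -1], [0.05, 0.2294, 0, 0, 0, 0, -1], [0.05, 0.2294, 0, 0, 0, 0, -1], [0.05, 0.2294, 0, 0, 0, 0, -1], [0.05, 0.2294, 0, 0, 0, 0, -1], [0.05, 0.2294, 0, 0, 0, 0, -1], [0.05, 0.2294, 0, 0, 0, 0, -1], [0, 0, 0, 0, 0, 0, -1]])

```text
t: 35.62
eef_pos: [628.4, 114.2, 68.0]
orientation: [-0.492, -3.102, -0.001]
contact_force: [0.5, -0.3, -0.9]
opening: 0.64
gripper_force: 65.0
```

Request:
step_arm(plan=[[0, 0, 0, 0, 0, 0, -1], [0, 0, 0, 0, 0, 0, -1]])

```text
t: 35.88
eef_pos: [628.4, 109.0, 68.3]
orientation: [-0.506, -3.1, 0.001]
contact_force: [0.3, -1.2, -1.6]
opening: 0.639
gripper_force: 65.0
```

```bash
python3 -c "
from h import *
print(robot.state()['opening'])
go(629.6,109.8,14,71.5)
im=eyes.camera('scene')[150:270,220:340];im=np.clip(im*1.8,0,255).astype(np.uint8)
cv2.imwrite('pics/p.png',cv2.resize(im,None,fx=4,fy=4,interpolation=cv2.INTER_CUBIC))"
```

```text
0.6388622774993069
t 35.88 at [628.4 109.   68.3] phi 71.5 tilt [-0.0007 -0.0004] | rz share -0.0002 then x,y,z share [-0.0044  0.0059  0.2716] j [ 0.17  0.61  0.16  1.13 -0.    0.5 ]
```

Request:
step_arm(plan=[[-0.002, 0.003, 0.12, 0, 0, 0, -1], [0, 0, 0.1, 0, 0, 0, -1], [0, 0, 0.045, 0, 0, 0, -1], [0, 0, 0, 0, 0, 0, -1], [0, 0, 0, 0, 0, 0, -1]])

```text
t: 36.55
eef_pos: [630.1, 110.6, 16.5]
orientation: [0.505, 3.099, 0.001]
contact_force: [0.2, -1.0, -1.4]
opening: 0.638
gripper_force: 65.0
```

Request:
step_arm(plan=[[0, 0, 0.01, 0, 0, 0, -1], [0, 0, 0, 0, 0, 0, -1], [0, 0, 0, 0, 0, 0, -1]])

```text
t: 36.92
eef_pos: [629.4, 110.9, 13.8]
orientation: [0.504, 3.1, 0.0]
contact_force: [0.7, -1.0, -1.3]
opening: 0.642
gripper_force: 65.0
```

Request:
step_arm(plan=[[0, 0, 0.01, 0, 0, 0, -1], [0, 0, 0, 0, 0, 0, -1], [0, 0, 0, 0, 0, 0, -1]])

```text
t: 37.3
eef_pos: [629.5, 110.9, 11.9]
orientation: [0.504, 3.1, 0.0]
contact_force: [-0.2, -0.2, 1.1]
opening: 0.642
gripper_force: 65.3
```

Request:
step_arm(plan=[[0, 0, 0, 0, 0, 0, 0.6], [0, 0, 0, 0, 0, 0, 0.6], [0, 0, 0, 0, 0, 0, 0.6], [0, 0, -0.05, 0, 0, 0, 0.6], [0, 0, -0.2, 0, 0, 0, 0.6], [0, 0, -0.3, 0, 0, 0, 0.6], [0, 0, -0.1, 0, 0, 0, 0.6], [0, -0.25, 0, 0, 0, 0, 0.6], [0, -0.25, 0, 0, 0, 0, 0.6], [0, -0.25, 0, 0, 0, 0, 0.6], [0, -0.25, 0, 0, 0, 0, 0.6], [0, -0.25, 0, 0, 0, 0, 0.6]])

```text
t: 38.8
eef_pos: [549.6, -127.8, 142.6]
orientation: [0.504, 3.099, -0.0]
contact_force: [0.5, -0.1, 0.5]
opening: 0.801
gripper_force: 0.0
```

Request:
step_arm(plan=[[0, -0.25, 0, 0, 0, 0, 0.6], [0, -0.25, 0, 0, 0, 0, 0.6], [0, -0.25, 0, 0, 0, 0, 0.6], [0, 0, 0, 0, 0, 0, 0.6], [0, 0, 0, 0, 0, 0, 0.6]])

```text
t: 39.42
eef_pos: [502.5, -268.5, 142.1]
orientation: [0.505, 3.1, 0.0]
contact_force: [0.0, -0.6, -0.2]
opening: 0.797
gripper_force: 0.0
```

```bash
python3 - <<'E'
from h import *
A=[]
for n,b in(('top',(224,146,322,244)),('scene',(220,170,345,275))):
    im=eyes.camera(n)[b[1]:b[3],b[0]:b[2]]; A.append(cv2.resize(np.clip(im*1.8,0,255).astype(np.uint8),(400,400),interpolation=cv2.INTER_CUBIC))
    im=eyes.camera(n)
cv2.imwrite('pics/f.png',np.hstack(A))
E
```

```text
(no output)
```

View pics/f.png

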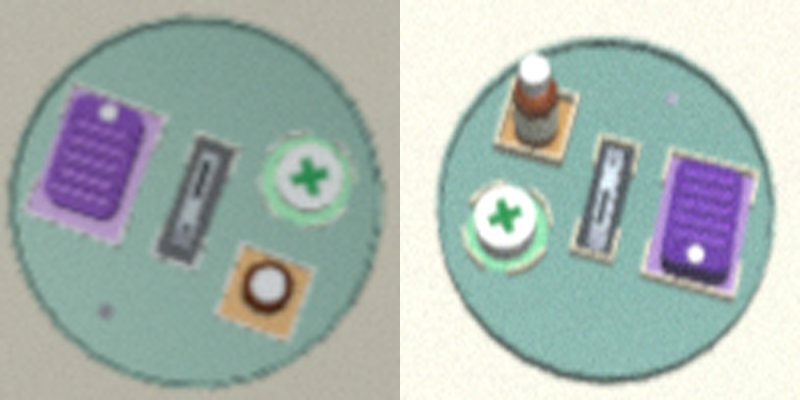

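All four lie in their holders: pack (95,157), clipper (198,198), tin (310,178) and bottle (268,285) in the top crop. The turntable hasn't turned.

```bash
python3 -c "
from h import *
print(robot.finish_job())"
```

```text
the job is handed in; nothing more can be done
None
```

I put all four first-aid things in their holders, never went to the dropper bottle or the soap case, and handed the job in at about 40 s; the final picture shows all four seated, but the hand-in returned no verdict.

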